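Dock the bottle crate and close its swing bar

ROBOT

A 6-joint arm with a two-finger parallel gripper is mounted at the origin on a cart in front of the work surface, level with it; the furniture and walls round the work are solid. World frame = base frame: x ahead of the robot, y to its left, z up, the work surface at z = 0. Lengths are in m, angles in rad, forces in N, time in s.
With the tool pointing down it reaches from about 0.325 to 0.9 m from the base axis. Payload 6.1 kg.
Tool frame: the origin (TCP) lies on the centre line of the jaws, within the pads' length; the fingertips stand 25 mm ahead of it and the grasp point (between the pads) lies 6 mm ahead of it; z points along the fingers, y is the line along which they close (so a half turn about z gives the same grasp; the last joint's range is limited). The gripper opens to 87 mm and grips with 3 to 60 N. Pads are 19 mm wide; open, the fingers measure 117 mm over their backs; the gripper's body (75 mm by 190 mm) begins 51 mm behind the grasp point.
Start: joints at [-1.331, 0.22, 1.526, -0, 1.395, -0.126], TCP at [0.224, -0.584, 0.248] pointing down, gripper open.
Joint ranges: [-2.98, 2.98], [-0.91, 2.08], [0.09, 2.57], [-1.24, 4.39], [0.2, 2.65], [-2.68, 2.68]. Speed limits (rad/s): [2.57, 2.57, 3.01, 3.14, 3.14, 3.14].

INTERFACE

Orientations are given as a unit quaternion [x, y, z, w].
In Python, from bench import manip gives the robot as it stands. Calls block until the motion is done:
- manip.movep(position, orientation): joint-space move of the TCP to a pose.
- manip.move_l(position, orientation=None, max_speed=0.15): straight line of the TCP; orientation=None keeps the orientation; max_speed is the mean speed in m/s.
- manip.set_joints(angles): joint-space move.
- manip.command_gripper(opening, newtons=None): opening from 0.0 (shut) to 1.0 (fully open); newtons is the grip in N (None keeps the last); returns when the fingers have stopped.
- manip.wait(seconds).
- manip.inverse_kinematics(position, orientation): joint angles nearest the present ones, or None.
- manip.snapshot(name): name is "scene" or "top"; returns the picture (384x512x3 uint8, red, green, blue); there is no depth.
- manip.camera_model(name): a dict with "intrinsics" (3x3 intrinsics, pixels), "camera_from_world" (4x4, takes a point from world to camera coordinates). Camera axes: x right, y down, z forward; pixel columns grow to the right and rows downward; lengths in m; the calibration is good to about 2 mm. A picture is of the moment at which its call begins. camera_model takes no time and is no camera call.
A pose or a line that the arm cannot do raises manip.MotionError and nothing moves.
- manip.sign_off(): hands the job in; it is judged then, once.
Trained networks look in the newest picture that a camera, given by its name, has taken for a name from the list of things; names that differ only in an ending like _2 or _b are one class to them, and where a whole thing is asked for, a point or a joint stands for the part that bears it (a point fixed in the world has none). Each returns a list of dicts, best first, with "conf" (0 to 1); they miss things now and then, are a little off and sometimes report something else, mostly with a low value. They report only what shows in the picture. A call takes as long as a camera call.
- manip.trace(camera, query): "region" (384x512 bool, what is visible of it) and "point" ([column, row] in pixels, amid what is visible of it).
- manip.place_of(camera, query): "point" ([column, row] in pixels: a listed point, or the origin of a listed thing).
Readings, each from a call of its own:
- manip.get_time(): time.
- manip.get_joint_positions(): joint angles.
- manip.get_qd(): joint speeds.
- manip.get_tau(): joint torques, N m.
- manip.get_position(): TCP position.
- manip.get_eef_rot(): TCP orientation.
- manip.get_contact_force(): force on the tool from outside, world axes, zero at the start.
- manip.get_torque(): the same for the moment, N m.
- manip.get_opening(): opening from 0.0 (shut) to 1.0 (fully open).
- manip.get_grasp_force(): force on a finger pad.
Only numpy, scipy, OpenCV 4.12 (cv2) and the standard library are available. Lean on these libraries where they do the work, as an engineer would, in place of code of your own. Each camera call takes 0.05 s, during which the arm holds its last target. There are 200 camera calls.

TASK

Push the two-bottle crate into its dock beside the blood counter until it stands fully home against the stops at the back, then push the dock's swing bar shut across the mouth. The crate is heavy and tall and its rubber feet grip the bench, so push it low at its base: it must slide on its feet, never tip and never be lifted. Do not push on the bottles in it with the fingers, and leave the other things on the bench alone.

Things in the scene. Friction and masses are not known exactly. Their poses are not given: they have to be found in the camera images.
- crate: Grey plastic bottle crate, 1.5 to 1.9 kg with its bottles. Origin: centre of its underside; x points into the dock (away from the robot), y to its left, z up. Four 4 mm rubber feet (centres x +-55, y +-66 mm) carry a solid plinth 130 (x) x 160 (y) mm, z = 4 to 30 mm. Sliding takes 11 to 19 N; pushed more than about 40 mm above the bench it may tip over its far feet instead
- crate_front (a point): middle of the plinth's front face (toward the robot, 160 mm wide, 26 mm high) at x = -65 mm, 17 mm above the bench: the place to push; axes as the crate's. Behind this face the plinth's flat drip ledge is free for 50 mm, room for the gripper's body above it while the fingertips push on the face
- crate_box (a point): middle of the top of the crate's open two-cell box, 127 mm above the bench. The box stands on the rear part of the plinth, x = -15 to 65 mm in the crate's frame, over the full 160 mm width; the bottles in it reach 195 mm above the bench
- dock: Fixed aluminium dock. Origin on the bench where the crate's origin lies when home; x runs into the dock, y left, z up: crate home = crate frame on dock frame. Guides 32 mm high, inner faces at y = +-87 mm from x = 72 to 10 mm, then flaring to y = +-124 mm at x = -48 mm. Two rubber bumpers (y = +-50 mm, faces at x = 65 mm) stop the crate's far face. The mouth is at the -x end, toward the robot
- swing_bar (a joint): angle of the steel swing bar on its upright pivot, rad. 0 = shut, at its limit: bar along the dock's -y, across the mouth, 9 mm in front of the plinth of a homed crate. It opens clockwise seen from above: 1.57 = bar along the dock's -x, more = outward to the left, 2.7 at most; starts at 1.7 to 2.05. Friction 0.12 N m; stays where left. Bar 12 mm thick, z = 16 to 36 mm, 160 mm long from the pivot
- bottle_left: white bottle, 68 mm diameter, 165 mm high, 0.46 kg, standing loose (2 to 3 mm of play) in the crate's left cell; origin at the centre of its underside
- bottle_right: the same bottle in the crate's right cell
- gate_pivot (a point): the bar's pivot axis, at x = -80, y = 142 mm in the dock's frame, 26 mm above the bench; the post is 24 mm wide and 41 mm high
- bar_knob (a point): middle of the black knob (18 mm diameter, z = 42 to 64 mm) on the bar, 135 mm from the pivot; its y axis points along the bar to the pivot
- brown_bottle: small brown bottle, 28 mm diameter, 60 mm high, standing right of the way into the dock; a bystander, loose; origin at the centre of its underside
- glass_jar: square staining jar with a lid, 66 x 62 x 100 mm, to the left; a bystander, loose; origin at the centre of its underside
- swabs: round tub of cotton swabs, 77 mm diameter, 80 mm high, to the left; a bystander, loose; origin at the centre of its underside
- slides_box: small carton, 56 x 82 x 34 mm, to the left near the bench's edge; a bystander, loose; origin at the centre of its underside
- counter: hand tally counter, 87 x 56 x 27 mm, to the right; a bystander, loose; origin at the centre of its underside
- dropper_large: small white dropper bottle, 30 mm diameter, 78 mm high, at the far left in front of the beige analyser; a bystander, loose; origin at the centre of its underside
- dropper_small: small dropper bottle, 25 mm diameter, 60 mm high, at the far left in front of the beige analyser; a bystander, loose; origin at the centre of its underside

How it is judged:
On the way, in this order (a step that is already met when the one before it is completed fails the run):
1. the crate stands home in the dock, against the stops, while the bar is still open (x of crate in the frame of dock above -0.009 m and y of crate in the frame of dock between -0.01 and 0.01 m and angle between the x axis of crate and the x axis of dock, either way round below 0.07 rad and value of joint swing_bar above 0.5 rad), for 0.2 s.
2. the swing bar is shut across the mouth behind the crate (x of crate in the frame of dock above -0.009 m and y of crate in the frame of dock between -0.01 and 0.01 m and angle between the x axis of crate and the x axis of dock, either way round below 0.07 rad and value of joint swing_bar below 0.08 rad), for 0.2 s.
At the end, for the whole second after the job is handed in: The crate stands home in the dock: within 9 mm of the stops and 10 mm of the middle, square to within 0.07 rad, flat on its feet and at rest, both bottles upright in their cells; the swing bar is shut to within 0.08 rad (all of step 2 and angle between crate's own z axis and vertical below 0.04 rad and linear speed of crate below 0.01 m/s and angle between each of bottle_left, bottle_right's own z axis and vertical below 0.12 rad and horizontal distance between each of bottle_left, bottle_right and crate below 0.06 m); the robot touches nothing.
It fails at once if the crate is tipped by more than 0.1 rad (angle between crate's own z axis and vertical above 0.1 rad).
It fails at once if the crate is lifted by more than 10 mm (height (world z) of crate above 0.01 m).
It fails at once if a bottle is lifted out or tipped (height (world z) of any of bottle_left, bottle_right above 0.05 m or angle between any of bottle_left, bottle_right's own z axis and vertical above 0.25 rad).
It fails at once if the fingers push or grip a bottle with more than 2 N (contact force between the fingers and bottle_left above 2 N or contact force between the fingers and bottle_right above 2 N).
It fails at once if a bystander is moved by more than 25 mm or knocked over (distance of any of brown_bottle, glass_jar, swabs, slides_box, counter, dropper_large, dropper_small from where it was at the start of the episode above 0.025 m or angle between any of brown_bottle, glass_jar, swabs, slides_box, counter, dropper_large, dropper_small's own z axis and vertical above 0.4 rad).
It also fails if it takes over 72 s, if anything falls off the work surface, if the arm or the gripper's body presses on something with over 40 N, if the wrist force passes 120 N, or if a joint passes its speed limit or range.

## Working session

There is one attempt and no reset: what is moved stays moved. The work goes in short steps, each a Python script; the robot and the scene stay as the last script left them, time stands still between calls to the robot, and variables do not carry over. Pictures are saved under pics/ and viewed, at most 10 in all, crops included, and the job is handed in when it is done.

```bash
mkdir -p pics; cat > h.py <<'E'
from bench import manip
import numpy as np, cv2
def snap(cam,name=None):
    im=manip.snapshot(cam)
    if name: cv2.imwrite(f'pics/{name}.png',im[:,:,::-1])
    return im
def ray(cam,uv,z):
    m=manip.camera_model(cam);K=np.array(m['intrinsics']);T=np.array(m['camera_from_world'])
    R,t=T[:3,:3],T[:3,3];c=-R.T@t
    d=R.T@np.linalg.inv(K)@np.array([uv[0],uv[1],1.]);return c+d*(z-c[2])/d[2]
def proj(cam,p):
    m=manip.camera_model(cam);T=np.array(m['camera_from_world']);q=np.array(m['intrinsics'])@(T@np.r_[p,1])[:3];return q[:2]/q[2]
def find(cam,q,z):
    r=manip.place_of(cam,q)
    return [(round(x['conf'],2),np.round(x['point'],1).tolist(),np.round(ray(cam,x['point'],z)[:2],4).tolist()) for x in r[:2]]
E
python3 - <<'E'
from h import *
for c in('scene','top'):
    snap(c,c+'0'); m=manip.camera_model(c);T=np.array(m['camera_from_world']);print(c,-T[:3,:3].T@T[:3,3],np.array(m['intrinsics'])[0])
    for q,z in dict(crate=0,crate_front=.017,crate_box=.127,dock=0,gate_pivot=.026,bar_knob=.053,brown_bottle=0,bottle_left=.03,bottle_right=.03,counter=0,glass_jar=0,swabs=0,slides_box=0).items(): print(q,find(c,q,z))
E
```

```text
scene [-0.04782195  0.91857344  0.89179161] [462.06661759   0.         262.63124629]
crate [(0.77, [284.8, 218.1], [0.5236, -0.1892]), (0.26, [159.9, 316.2], [0.6035, 0.346])]
crate_front [(0.67, [295.4, 220.2], [0.4773, -0.1741])]
crate_box [(0.81, [279.5, 176.6], [0.5653, -0.2287])]
dock [(0.58, [248.0, 197.7], [0.6956, -0.2367]), (0.49, [160.8, 315.5], [0.6031, 0.343])]
gate_pivot [(0.8, [236.8, 216.3], [0.6481, -0.0913])]
bar_knob [(0.5, [257.1, 230.4], [0.5331, -0.0272])]
brown_bottle [(0.41, [319.1, 196.9], [0.4771, -0.3611])]
bottle_left []
bottle_right []
counter [(0.57, [350.5, 182.6], [0.4152, -0.5052])]
glass_jar [(0.66, [220.9, 298.7], [0.5015, 0.2188])]
swabs [(0.58, [190.6, 299.0], [0.5716, 0.259])]
slides_box [(0.59, [283.9, 291.4], [0.3675, 0.1135])]
top [ 0.35683396 -0.08082788  1.78698251] [494.60521473   0.         257.03929519]
crate [(0.81, [283.4, 200.2], [0.5278, -0.2032]), (0.7, [196.2, 242.3], [0.3824, 0.1143])]
crate_front [(0.89, [273.4, 214.4], [0.4757, -0.1647]), (0.45, [288.6, 190.4], [0.5612, -0.2217])]
crate_box [(0.87, [288.2, 190.3], [0.5489, -0.2116])]
dock []
gate_pivot [(0.67, [156.8, 193.3], [0.5594, 0.2506]), (0.64, [250.2, 167.0], [0.6479, -0.085])]
bar_knob [(0.64, [234.6, 201.0], [0.5234, -0.0276])]
brown_bottle [(0.57, [286.6, 189.4], [0.567, -0.2159]), (0.48, [331.6, 209.9], [0.4888, -0.3772])]
bottle_left [(0.8, [277.3, 189.4], [0.5642, -0.1803])]
bottle_right [(0.79, [297.4, 200.6], [0.5224, -0.2511])]
counter [(0.65, [373.2, 229.4], [0.415, -0.5252]), (0.22, [196.3, 242.9], [0.3803, 0.114])]
glass_jar [(0.86, [166.1, 211.6], [0.4951, 0.2219])]
swabs [(0.69, [156.6, 191.0], [0.5708, 0.2562])]
slides_box [(0.75, [194.2, 242.1], [0.3833, 0.1215]), (0.33, [128.4, 180.9], [0.6098, 0.3584])]
```

```bash
python3 - <<'E'
import cv2
a=cv2.imread('pics/scene0.png')[130:290,180:370];b=cv2.imread('pics/top0.png')[110:270,200:390]
cv2.imwrite('pics/c1.png',cv2.resize(a,(760,560)[:0] or None,fx=4,fy=3.5,interpolation=2) if 0 else cv2.resize(a,None,fx=3.75,fy=3.75,interpolation=2))
cv2.imwrite('pics/c2.png',cv2.resize(b,None,fx=3.75,fy=3.75,interpolation=2))
E
```

```text
(no output)
```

View pics/c1.png

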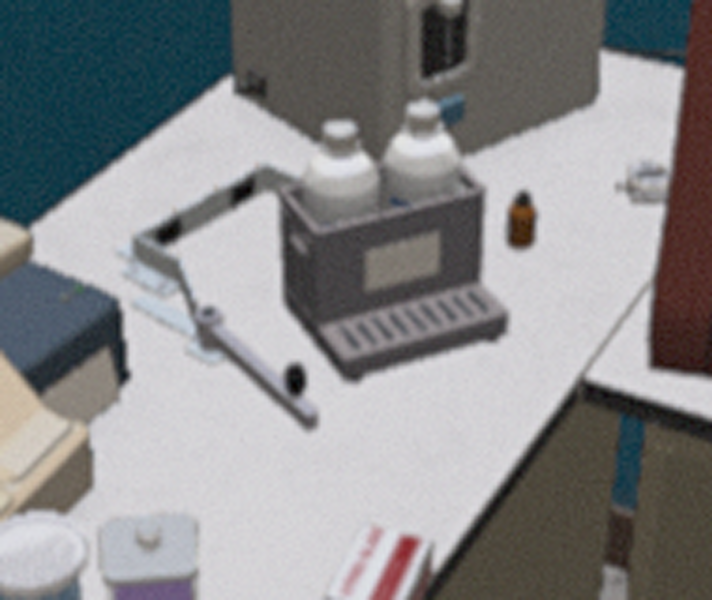

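View pics/c2.png

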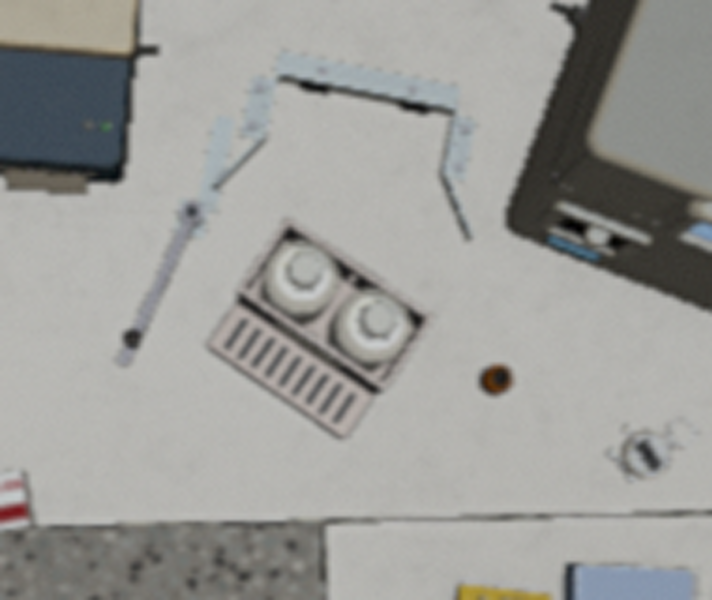

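The crate stands in front of the dock at about (520–550, -200), turned clockwise relative to it. The bar is open to the left, the brown bottle is right at top px (332, 210), and the way is clear. Next I fit the poses from features.

```bash
cat >> h.py <<'E'
from scipy.optimize import least_squares
def fit(cam_pts,x0):
    # cam_pts: (cam,uv,local xyz)
    def f(s):
        c,n=np.cos(s[2]),np.sin(s[2])
        return np.concatenate([proj(k,[s[0]+c*p[0]-n*p[1],s[1]+n*p[0]+c*p[1],p[2]])-uv for k,uv,p in cam_pts])
    r=least_squares(f,x0,loss='soft_l1');return r.x,np.round(r.fun.reshape(-1,2),1).tolist()
def loc(fr,p): # local->world
    c,n=np.cos(fr[2]),np.sin(fr[2]);return np.array([fr[0]+c*p[0]-n*p[1],fr[1]+n*p[0]+c*p[1]])
def inv(fr,w):
    c,n=np.cos(fr[2]),np.sin(fr[2]);d=np.array(w[:2])-fr[:2];return np.array([c*d[0]+n*d[1],-n*d[0]+c*d[1]])
E
python3 - <<'E'
from h import *
o=lambda a,b:np.array([200+a/3.75,110+b/3.75])
s=lambda a,b:np.array([180+a/3.75,130+b/3.75])
d=[('top',o(468,238),(-.048,-.124,.032)),('top',o(443,175),(.01,-.087,.032)),('top',o(215,188),(-.048,.124,.032)),('top',o(265,138),(.01,.087,.032)),('top',o(190,210),(-.08,.142,.041)),('top',o(315,87),(.065,.05,.02)),('top',o(413,105),(.065,-.05,.02)),
('scene',s(208,315),(-.08,.142,.041))]
print('dock',*fit(d,[.7,-.2,-.18]))
c=[('top',o(208,345),(-.065,.08,.03)),('top',o(345,437),(-.065,-.08,.03)),('top',o(288,220),(.065,.08,.127)),('top',o(431,318),(.065,-.08,.127)),('scene',s(507,318),(-.065,-.08,.03)),('scene',s(484,185),(.065,-.08,.127)),('scene',s(280,192),(.065,.08,.127)),('scene',s(350,362),(-.065,.08,.03))]
f,r=fit(c,[.53,-.2,-.6]);print('crate',f,r)
D=fit(d,[.7,-.2,-.18])[0]
print('rel',inv(D,f),f[2]-D[2])
k=ray('top',(234.6,201.0),.053);v=inv(D,k)-[-.08,.142];print('bar',np.arctan2(-v[0],-v[1]),np.hypot(*v))
E
```

```text
dock [ 0.69312755 -0.24281819 -0.23036265] [[0.0, 0.0], [-0.3, -0.9], [-0.0, -0.9], [-0.0, -1.0], [-0.1, 0.4], [-0.5, 0.9], [0.3, 1.8], [0.4, -0.7]]
crate [ 0.52491348 -0.19984983 -0.62725424] [[-1.2, 0.4], [-0.7, 1.4], [-0.5, -0.2], [0.3, 0.3], [1.9, -1.7], [-9.9, -10.1], [0.5, -1.3], [-0.9, -0.8]]
rel [-0.17358146  0.00342487] -0.3968915884614107
bar 1.7817516112878393 0.13742261810592915
```

```bash
python3 -c "
import cv2,numpy as np
a=cv2.imread('pics/scene0.png');b=cv2.imread('pics/top0.png');cv2.imwrite('pics/both.png',cv2.resize(np.hstack([a,b]),(800,300)))"
cat >> h.py <<'E'
from scipy.spatial.transform import Rotation as Ro
def quat(yaw,sgn=1): # tool down, tool y along sgn*(left axis of yaw)
    y=sgn*np.array([-np.sin(yaw),np.cos(yaw),0]);z=np.array([0,0,-1.]);return Ro.from_matrix(np.c_[np.cross(y,z),y,z]).as_quat().tolist()
E
python3 - <<'E'
from h import *
print(manip.get_time(),Ro.from_quat(manip.get_eef_rot()).as_matrix().round(2))
C=np.array([.525,-.2,-.627])
for s in(1,-1):
  for p,yaw in(([*loc(C,(-.12,0)),.22],C[2]),([*loc(C,(-.12,0)),.033],C[2]),([.62,-.225,.033],-.225)):
    q=manip.inverse_kinematics(p,quat(yaw,s));print(s,p,None if q is None else np.round(q,2))
E
```

```text
1.4 [[ 0.93  0.36 -0.  ]
 [ 0.36 -0.93 -0.  ]
 [-0.    0.   -1.  ]]
1 [np.float64(0.42782504354234785), np.float64(-0.12959383665151608), 0.22] [-0.47 -0.2   2.   -0.    1.34 -1.41]
1 [np.float64(0.42782504354234785), np.float64(-0.12959383665151608), 0.033] [-0.47  0.08  2.13 -0.    0.93 -1.41]
1 [0.62, -0.225, 0.033] [-0.47  0.52  1.57 -0.    1.05 -1.81]
-1 [np.float64(0.42782504354234785), np.float64(-0.12959383665151608), 0.22] [-0.47 -0.2   2.   -0.    1.34  1.73]
-1 [np.float64(0.42782504354234785), np.float64(-0.12959383665151608), 0.033] [-0.47  0.08  2.13 -0.    0.93  1.73]
-1 [0.62, -0.225, 0.033] [-0.47  0.52  1.57 -0.    1.05  1.33]
```

View pics/both.png

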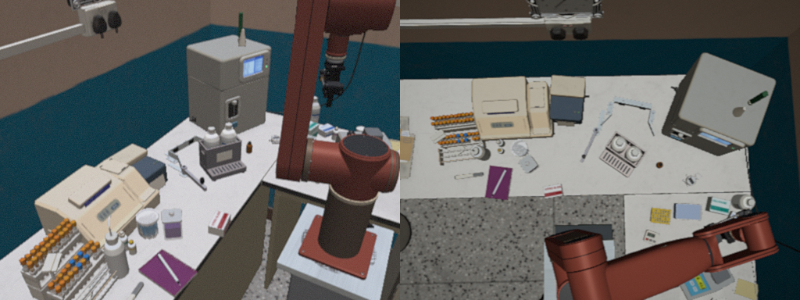

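The red object at the right is the robot arm itself. The scene is otherwise clear, so I approach with open fingers flat to the crate's front.

```bash
python3 - <<'E'
from h import *
C=np.array([.525,-.2,-.627]);q=quat(C[2],-1)
manip.movep([*loc(C,(-.125,0)),.24],q)
manip.move_l([*loc(C,(-.125,0)),.033],q,.12)
print('t',manip.get_time(),np.round(manip.get_contact_force(),1))
for k in range(14):
    manip.move_l([*loc(C,(-.09+.0025*k,0)),.033],q,.05)
    F=manip.get_contact_force();f=np.dot(F[:2],[np.cos(C[2]),np.sin(C[2])]);print(round(-.09+.0025*k,4),round(f,1),np.round(manip.get_torque(),2))
    if f<-6: break
snap('top','t1');snap('scene','s1')
for c in('top','scene'):
  for n,z in(('crate_front',.017),('crate_box',.127),('gate_pivot',.026),('bar_knob',.053),('bottle_left',.03),('bottle_right',.03),('dock',0)): print(c,n,find(c,n,z))
print(manip.get_time(),manip.get_position())
E
```

```text
t 5.0917 [ 0.5 -0.2 -0.3]
-0.09 -0.8 [ 0.08  0.02 -0.02]
-0.0875 0.3 [ 0.06  0.01 -0.01]
-0.085 -0.5 [ 0.08 -0.01 -0.02]
-0.0825 0.0 [ 0.08  0.04 -0.  ]
-0.08 -0.3 [ 0.08 -0.02 -0.03]
-0.0775 -0.3 [0.09 0.01 0.03]
-0.075 0.1 [0.04 0.03 0.01]
-0.0725 -0.3 [ 0.07 -0.01  0.06]
-0.07 -6.0 [0.68 0.64 0.25]
-0.0675 -12.2 [1.68 1.43 0.66]
top crate_front []
top crate_box [(0.87, [287.8, 190.6], [0.5479, -0.2103])]
top gate_pivot [(0.93, [251.3, 167.2], [0.6471, -0.089])]
top bar_knob [(0.5, [233.1, 199.7], [0.5281, -0.0224]), (0.16, [330.8, 207.8], [0.4924, -0.3659])]
top bottle_left [(0.73, [277.1, 191.0], [0.5584, -0.1795])]
top bottle_right [(0.56, [295.3, 198.6], [0.5298, -0.2438])]
top dock []
scene crate_front [(0.7, [293.2, 222.1], [0.4788, -0.1614])]
scene crate_box [(0.93, [281.8, 179.0], [0.5515, -0.2188])]
scene gate_pivot [(0.7, [233.0, 215.1], [0.6627, -0.0911])]
scene bar_knob [(0.55, [259.2, 228.6], [0.5322, -0.038]), (0.51, [169.5, 320.7], [0.5354, 0.3798])]
scene bottle_left [(0.48, [278.8, 178.1], [0.6402, -0.3635])]
scene bottle_right []
scene dock [(0.6, [246.2, 197.4], [0.7022, -0.2354])]
8.9917 [ 0.4672757  -0.15809762  0.03218505]
```

```bash
cat >> h.py <<'E'
H=.0735
def push(C,D,L1=.15,upto=.08,step=.01,extra=0,speed=.06):
    r=inv(D,C[:2]);psi0=C[2]-D[2];X=-r[0]
    n=400;s=np.linspace(0,X,n);psi=psi0*np.clip(1-s/L1,0,1)**2
    ip=np.trapezoid(psi,s);slip=(-r[1]-ip)/X
    print('rel',r.round(4),round(psi0,3),'slip',round(slip,3))
    y=r[1]+np.concatenate([[0],np.cumsum((psi[1:]+slip)*X/(n-1))])
    for a in np.arange(step,min(upto,X)+1e-6,step):
        cx,cy,ps=r[0]+a,np.interp(a,s,y),np.interp(a,s,psi)
        w=loc(D,(cx,cy));T=np.array([*w,D[2]+ps])
        manip.move_l([*loc(T,(-H,0)),.033],quat(T[2],-1),speed)
        F=np.array(manip.get_contact_force());c,n_=np.cos(T[2]),np.sin(T[2])
        print(round(a,3),T.round(3),'F',np.round([c*F[0]+n_*F[1],-n_*F[0]+c*F[1],F[2]],1),'Mz',round(manip.get_torque()[2],2))
        if np.linalg.norm(F)>60: print('STOP');break
    return T
E
python3 - <<'E'
from h import *
p=manip.get_position();C=np.array([*loc([p[0],p[1],-.627],(H,0)),-.627]);D=np.array([.694,-.241,-.225])
push(C,D,upto=.08)
snap('top','t2');snap('scene','s2')
for c in('top','scene'):
  for n,z in(('crate_front',.017),('crate_box',.127),('gate_pivot',.026)): print(c,n,find(c,n,z))
a=cv2.imread('pics/t2.png')[110:250,210:370];b=cv2.imread('pics/s2.png')[130:270,180:340]
cv2.imwrite('pics/c3.png',cv2.resize(cv2.hconcat([a,b]),None,fx=2.5,fy=2.5,interpolation=2));print(manip.get_time())
E
```

```text
rel [-0.1719  0.0015] -0.402 slip 0.108
0.01 [ 0.536 -0.206 -0.575] F [-25.4   0.7  19.6] Mz -1.2
0.02 [ 0.545 -0.21  -0.527] F [-9.  -3.3 -1. ] Mz -0.14
0.03 [ 0.555 -0.214 -0.482] F [-9.4 -1.  -3.5] Mz -0.06
0.04 [ 0.564 -0.218 -0.441] F [-10.2  -2.3  -3. ] Mz -0.02
0.05 [ 0.574 -0.221 -0.404] F [-9.6 -1.4 -3.8] Mz -0.1
0.06 [ 0.583 -0.224 -0.37 ] F [-9.5 -2.  -3.6] Mz -0.08
0.07 [ 0.593 -0.226 -0.339] F [-9.5 -3.5 -2.5] Mz -0.03
0.08 [ 0.603 -0.228 -0.313] F [-9.2 -0.7 -1.8] Mz -0.07
top crate_front []
top crate_box [(0.83, [294.8, 167.5], [0.6265, -0.2363])]
top gate_pivot [(0.58, [251.4, 167.3], [0.6467, -0.0893])]
scene crate_front [(0.91, [282.9, 211.0], [0.5371, -0.2009])]
scene crate_box [(0.87, [263.6, 171.2], [0.6285, -0.2348]), (0.58, [223.2, 298.4], [0.4192, 0.3151])]
scene gate_pivot [(0.88, [235.5, 218.5], [0.6452, -0.0789])]
11.8917
```

View pics/c3.png

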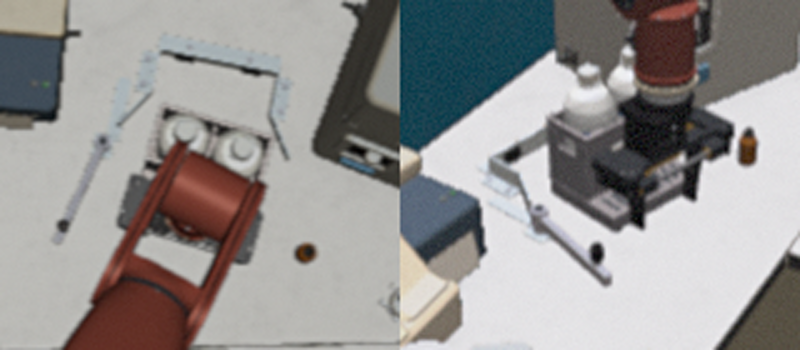

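The crate is following the gripper: the networks put the box at (.6265, -.2363), as planned. It is entering between the flares, left of the brown bottle. I'll continue.

```bash
python3 - <<'E'
from h import *
p=manip.get_position();y=-.313;C=np.array([*loc([p[0],p[1],y],(H,0)),y]);D=np.array([.694,-.241,-.225])
T=push(C,D,L1=.06,upto=.082,step=.01)
print('rel tool-crate',inv(D,T))
snap('top','t3');snap('scene','s3')
for c in('top','scene'):
  for n,z in(('crate_front',.017),('crate_box',.127),('gate_pivot',.026),('brown_bottle',0)):
    f=find(c,n,z);print(c,n,f,[inv(D,g[2]).round(4) for g in f])
a=cv2.imread('pics/t3.png')[110:250,210:370];b=cv2.imread('pics/s3.png')[130:270,180:340]
cv2.imwrite('pics/c4.png',cv2.resize(cv2.hconcat([a,b]),None,fx=2.5,fy=2.5,interpolation=2));print(manip.get_time())
E
```

```text
rel [-0.0968 -0.0073] -0.088 slip 0.093
0.01 [ 0.608 -0.229 -0.286] F [-9.1 -3.6 -1.9] Mz -0.18
0.02 [ 0.618 -0.23  -0.264] F [-10.3  -2.1  -0.1] Mz -0.05
0.03 [ 0.628 -0.232 -0.247] F [-10.4  -1.2  -0.4] Mz -0.07
0.04 [ 0.637 -0.233 -0.235] F [-10.4  -1.6  -0.3] Mz -0.11
0.05 [ 0.647 -0.235 -0.227] F [-11.   -0.6  -0.2] Mz -0.13
0.06 [ 0.657 -0.236 -0.225] F [-10.   -1.8  -0.1] Mz -0.13
0.07 [ 0.667 -0.237 -0.225] F [-10.3  -0.7  -1. ] Mz -0.13
0.08 [ 0.677 -0.239 -0.225] F [-10.7  -0.9  -1.3] Mz -0.13
rel tool-crate [-0.01678907 -0.0015589 ]
top crate_front [] []
top crate_box [(0.79, [292.6, 146.9], [0.6978, -0.231])] [array([0.0015, 0.0106])]
top gate_pivot [(0.72, [254.2, 168.6], [0.6418, -0.0993])] [array([-0.0825,  0.1265])]
top brown_bottle [(0.58, [331.9, 209.2], [0.4913, -0.3784])] [array([-0.1669, -0.1792])]
scene crate_front [(0.93, [269.7, 198.9], [0.6114, -0.244])] [array([-0.0798, -0.0214])]
scene crate_box [(0.69, [246.4, 163.2], [0.7078, -0.2546]), (0.23, [251.0, 201.2], [0.5717, -0.0601])] [array([ 0.0165, -0.0102]), array([-0.1596,  0.1491])]
scene gate_pivot [(0.91, [237.9, 217.5], [0.6414, -0.0873])] [array([-0.0856,  0.1381])]
scene brown_bottle [(0.66, [319.6, 196.6], [0.4763, -0.3638])] [array([-0.1848, -0.1683])]
14.8583
```

View pics/c4.png

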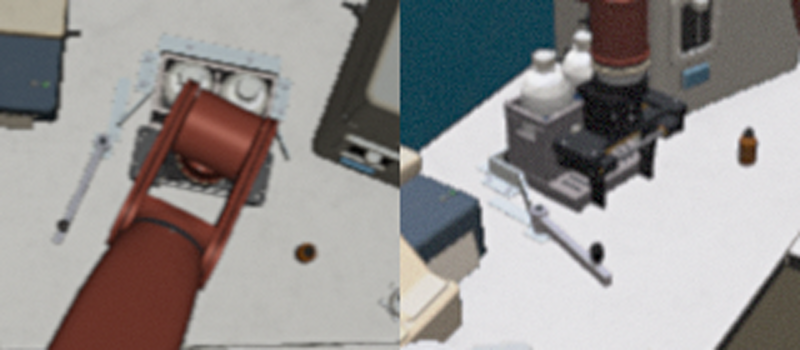

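The crate is centred between the guides and still about 15 mm short. I push on in small steps until the stops show in the force.

```bash
python3 - <<'E'
from h import *
D=np.array([.694,-.241,-.225]);q=quat(D[2],-1)
p=manip.get_position();r=inv(D,p);x0=-.0168-H
print(r,x0+H)
for k in range(1,17):
    manip.move_l([*loc(D,(x0+.002*k,-.0016)),.033],q,.04)
    F=np.array(manip.get_contact_force());f=np.cos(D[2])*F[0]+np.sin(D[2])*F[1];x=inv(D,manip.get_position())[0]
    print(round(x0+.002*k+H,4),'act',round(x+H,4),round(f,1),'Fz',round(F[2],1),'Mz',round(manip.get_torque()[2],2))
    if f<-45: break
print(manip.get_time())
E
```

```text
[-0.09488144 -0.0013946 ] -0.016799999999999995
-0.0148 act -0.0213 -17.8 Fz 6.0 Mz -0.23
-0.0128 act -0.0192 -17.6 Fz 4.9 Mz -0.06
-0.0108 act -0.0172 -17.5 Fz 6.7 Mz -0.02
-0.0088 act -0.0153 -18.4 Fz 5.9 Mz 0.02
-0.0068 act -0.0132 -17.6 Fz 6.6 Mz -0.01
-0.0048 act -0.0112 -18.5 Fz 6.1 Mz 0.03
-0.0028 act -0.0092 -17.9 Fz 5.2 Mz -0.0
-0.0008 act -0.0072 -18.2 Fz 5.2 Mz 0.05
0.0012 act -0.0052 -17.0 Fz 6.6 Mz 0.01
0.0032 act -0.0032 -17.5 Fz 6.2 Mz -0.01
0.0052 act -0.0012 -17.5 Fz 5.8 Mz 0.02
0.0072 act 0.0009 -17.5 Fz 6.4 Mz 0.01
0.0092 act 0.0015 -23.4 Fz 10.1 Mz 0.06
0.0112 act 0.0016 -31.4 Fz 16.4 Mz 0.05
0.0132 act 0.0017 -38.6 Fz 22.8 Mz -0.05
0.0152 act 0.0018 -47.6 Fz 28.8 Mz -0.02
18.8583
```

Clear stop at the bumpers (force went from 17 to 47 N with no further travel). I back off, rise and look.

```bash
python3 - <<'E'
from h import *
D=np.array([.694,-.241,-.225]);q=quat(D[2],-1)
manip.move_l([*loc(D,(-.13,-.0016)),.033],q,.08)
manip.move_l([*loc(D,(-.16,.0)),.25],q,.2)
manip.command_gripper(0.)
manip.movep([.38,.1,.25],quat(-1.2,1))
snap('top','t4');snap('scene','s4')
for c in('top','scene'):
  for n,z in(('crate_front',.017),('crate_box',.127),('gate_pivot',.026),('bar_knob',.053)):
    f=find(c,n,z);print(c,n,f,[inv(D,g[2]).round(4) for g in f])
a=cv2.imread('pics/t4.png')[110:250,210:370];b=cv2.imread('pics/s4.png')[130:270,180:340]
cv2.imwrite('pics/c5.png',cv2.resize(cv2.hconcat([a,b]),None,fx=2.5,fy=2.5,interpolation=2));print(manip.get_time(),manip.get_opening())
for z in(0,.1): print(ray('top',(232.5,158.5),z))
E
```

```text
top crate_front [(0.9, [289.1, 171.6], [0.6297, -0.2255]), (0.57, [233.8, 199.6], [0.532, -0.0237])] [array([-0.0661,  0.0008]), array([-0.2064,  0.1757])]
top crate_box [(0.66, [296.0, 139.0], [0.7251, -0.2434]), (0.29, [305.5, 145.3], [0.7025, -0.2753])] [array([0.0309, 0.0046]), array([ 0.0159, -0.0315])]
top gate_pivot [(0.7, [250.1, 167.3], [0.6468, -0.0846])] [array([-0.0809,  0.1419])]
top bar_knob [(0.57, [234.5, 202.3], [0.5188, -0.0272]), (0.5, [128.7, 183.7], [0.5923, 0.3442])] [array([-0.2185,  0.1693]), array([-0.2297,  0.5478])]
scene crate_front [(0.82, [261.8, 201.6], [0.627, -0.2164])] [array([-0.0708,  0.009 ])]
scene crate_box [(0.71, [242.1, 159.6], [0.7346, -0.2696]), (0.59, [160.7, 318.0], [0.5058, 0.4307])] [array([ 0.046 , -0.0188]), array([-0.3333,  0.6128])]
scene gate_pivot [(0.83, [236.7, 217.9], [0.6436, -0.0836])] [array([-0.0842,  0.1422])]
scene bar_knob [(0.68, [258.7, 230.6], [0.5284, -0.0287])] [array([-0.2088,  0.17  ])]
24.6083 0.009214087855473526
[ 0.68494819 -0.02092695  0.        ]
[ 0.66658684 -0.02427903  0.1       ]
```

View pics/c5.png

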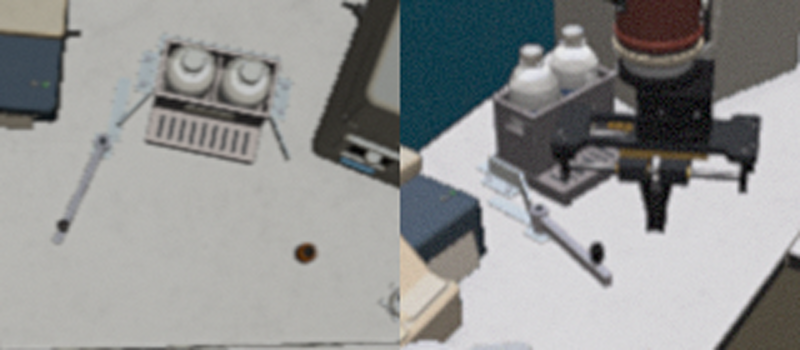

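Crate is home (front at dock (-66, +1) mm) with both bottles upright. The knob is at dock (-213, 170), so θ≈1.775. Next I sweep the bar shut with closed fingers.

```bash
cat > bar.py <<'E'
from h import *
D=np.array([.694,-.241,-.225]);P=np.array([-.08,.142])
def pose(th,gap,z=.047):
    lead=.33*th;u=np.array([-np.sin(th),-np.cos(th)]);n=np.array([np.cos(th),-np.sin(th)])
    off=9.5*np.cos(lead)+15*np.sin(lead)+9
    p=P+.135*u-n*(off/1e3+gap);return [*loc(D,p),z],D[2]-th-lead
E
python3 - <<'E'
from bar import *
for s in(1,-1):
  for th in(1.775,1,0):
    p,y=pose(th,.012);q=manip.inverse_kinematics(p,quat(y,s));print(s,th,np.round(p,3),None if q is None else np.round(q,2))
E
```

```text
1 1.775 [0.54  0.005 0.047] [-0.14  0.26  1.89 -0.    0.99  0.88]
1 1 [ 0.509 -0.098  0.047] [-0.34  0.21  1.95 -0.    0.98 -0.36]
1 0 [ 0.588 -0.21   0.047] [-0.47  0.43  1.67 -0.    1.04 -1.81]
-1 1.775 [0.54  0.005 0.047] [-0.14  0.26  1.89 -0.    0.99 -2.26]
-1 1 [ 0.509 -0.098  0.047] None
-1 0 [ 0.588 -0.21   0.047] [-0.47  0.43  1.67 -0.    1.04  1.33]
```

```bash
python3 - <<'E'
from bar import *
p,y=pose(1.775,.014,.25);manip.movep(p,quat(y,1))
p,y=pose(1.775,.014);manip.move_l(p,quat(y,1),.12)
print(manip.get_time(),np.round(manip.get_contact_force(),1))
for th in [1.75,1.65,1.55,1.4,1.25,1.1,.95,.8,.65,.5,.4,.3,.2,.12,.06,.03,0,-.02,-.04,-.06]:
    p,y=pose(th,0.) if th>0 else pose(0,.135*th)
    manip.move_l(p,quat(y,1),.06);F=np.array(manip.get_contact_force());print(th,np.round(F,1))
    if np.hypot(*F[:2])>14: print('stop');break
snap('top','t5');snap('scene','s5')
for c in('top','scene'):
  for n,z in(('bar_knob',.053),('crate_front',.017)):
    f=find(c,n,z);print(c,n,f,[inv(D,g[2]).round(4) for g in f])
a=cv2.imread('pics/t5.png')[110:250,210:370];b=cv2.imread('pics/s5.png')[130:270,180:340]
cv2.imwrite('pics/c6.png',cv2.resize(cv2.hconcat([a,b]),None,fx=2.5,fy=2.5,interpolation=2));print(manip.get_time())
E
```

```text
27.55 [ 0.2 -0.1 -0.4]
1.75 [ 0.4  0.2 -0. ]
1.65 [-0.4 -0.2  0.8]
1.55 [0.3 0.2 0.5]
1.4 [ 0.5 -0.2 -0.1]
1.25 [0.1 0.3 0.2]
1.1 [-0.3 -0.2 -0.3]
0.95 [0.9 0.2 0.6]
0.8 [-0.   0.2 -0.2]
0.65 [-0.1 -0.1  0.6]
0.5 [-0.7  0.2  0.6]
0.4 [-0.  -0.   0.3]
0.3 [-0.3 -0.1  0.3]
0.2 [-0.1 -0.2  0.3]
0.12 [-0.1  0.1 -0.5]
0.06 [-0.2 -0.6 -0. ]
0.03 [ 1.  -0.4  0.5]
0 [0.6 0.1 0.5]
-0.02 [-0.2 -0.3  0.7]
-0.04 [-8.7  0.6  4.8]
-0.06 [-18.2   3.1  13.2]
stop
top bar_knob [] []
top crate_front [] []
scene bar_knob [(0.77, [262.8, 191.7], [0.6267, -0.224])] [array([-0.0694,  0.0016])]
scene crate_front [(0.74, [261.5, 202.0], [0.6267, -0.2137]), (0.23, [239.8, 158.9], [0.8583, -0.4411])] [array([-0.0717,  0.0116]), array([ 0.2048, -0.1584])]
35.5917
```

View pics/c6.png

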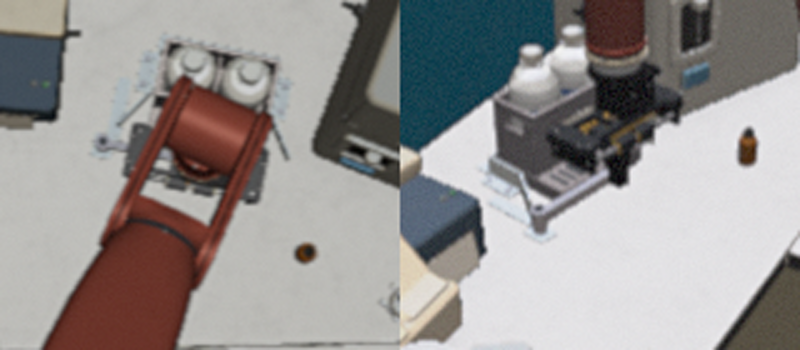

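The bar lies across the mouth, and the stop shows in the force at 18 N. I retreat and check.

```bash
python3 - <<'E'
from bar import *
p,y=pose(0,.06);manip.move_l(p,quat(y,1),.1)
p,y=pose(0,.1,.28);manip.move_l(p,quat(y,1),.2)
manip.movep([.3,.25,.3],quat(-1.2,1))
snap('top','t6');snap('scene','s6')
for c in('top','scene'):
  for n,z in(('bar_knob',.053),('gate_pivot',.026),('crate_front',.017),('crate_box',.127)):
    f=find(c,n,z);print(c,n,f,[inv(D,g[2]).round(4) for g in f])
a=cv2.imread('pics/t6.png')[110:250,210:370];b=cv2.imread('pics/s6.png')[130:270,180:340]
cv2.imwrite('pics/c7.png',cv2.resize(cv2.hconcat([a,b]),None,fx=2.5,fy=2.5,interpolation=2));print(manip.get_time())
E
```

```text
top bar_knob [(0.5, [287.3, 174.3], [0.6146, -0.2159])] [array([-0.083 ,  0.0068])]
top gate_pivot [(0.69, [249.6, 168.1], [0.6439, -0.0828])] [array([-0.0841,  0.143 ])]
top crate_front [(0.9, [289.9, 173.5], [0.6227, -0.2282]), (0.37, [286.5, 173.7], [0.6222, -0.2159])] [array([-0.0724, -0.0034]), array([-0.0756,  0.0084])]
top crate_box [(0.92, [296.0, 141.4], [0.7167, -0.2432]), (0.46, [197.5, 243.9], [0.3752, 0.0962])] [array([0.0226, 0.0029]), array([-0.386 ,  0.2576])]
scene bar_knob [(0.41, [264.8, 191.9], [0.6201, -0.2261])] [array([-0.0754, -0.002 ])]
scene gate_pivot [(0.86, [237.8, 217.9], [0.6405, -0.0853]), (0.32, [279.4, 292.9], [0.3631, 0.1475])] [array([-0.0869,  0.1398]), array([-0.4092,  0.3049])]
scene crate_front [(0.89, [262.3, 196.7], [0.6409, -0.2439])] [array([-0.0511, -0.0147])]
scene crate_box [(0.8, [239.9, 161.9], [0.7324, -0.2519]), (0.24, [319.5, 196.4], [0.4024, -0.182])] [array([ 0.0399, -0.0021]), array([-0.2974, -0.0075])]
40.025
```

View pics/c7.png

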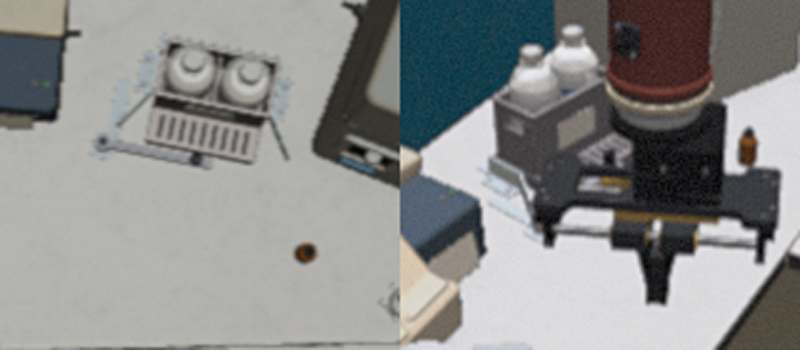

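The bar is shut along the plinth's front, with the knob at dock (-83, 7) mm. The crate is home and the arm is clear, so I hand in.

```bash
python3 -c "
from bench import manip
print(manip.sign_off())"
```

```text
the job is handed in; nothing more can be done
None
```

The crate is home against its stops, the swing bar is shut across the mouth, and the job is handed in at about 40 s of the 72 s; the hand-in gave no verdict.

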